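# Find the rocking stand base on the surface plate

## Robot

A 6-joint arm with a two-finger parallel gripper is mounted at the origin on the work surface. World frame = base frame: x ahead of the robot, y to its left, z up, the work surface at z = 0. Lengths are in m, angles in rad, forces in N, time in s.
With the tool pointing down it reaches from about 0.3 to 0.825 m from the base axis. Payload 5.4 kg.
Tool frame: the origin (TCP) lies at the very end of the fingers, on their centre line; the grasp point (between the pads) lies 19 mm behind it; z points along the fingers, x is the direction in which the jaws open and shut, and the axes are right-handed (so a half turn about z gives the same grasp; the last joint's range is limited). The gripper opens to 92 mm and grips with 3 to 60 N. Pads are 20 mm wide; open, the fingers measure 128 mm over their backs; the gripper's body (75 mm by 189 mm) begins 69 mm behind the grasp point.
Start: joints at [-1.551, 0.158, 1.597, -0, 1.386, -0.21], TCP at [0.131, -0.56, 0.215] pointing down, gripper open.
Joint ranges: [-2.91, 2.91], [-0.94, 2.29], [0.18, 2.7], [-1.29, 4.43], [0.17, 2.64], [-3, 3]. Speed limits (rad/s): [2.57, 2.57, 3.14, 3.14, 3.14, 3.14].

## Interface

Orientations are given as a rotation vector (axis times angle).
In Python, from workcell import bot gives the robot as it stands. Calls block until the motion is done:
- bot.goto(position, orientation): joint-space move of the TCP to a pose.
- bot.line_to(position, rot=None, max_speed=0.15): straight line of the TCP; rot=None keeps the orientation; max_speed is the mean speed in m/s.
- bot.set_joints(angles): joint-space move.
- bot.set_gripper(opening, newtons=None): opening from 0.0 (shut) to 1.0 (fully open); newtons is the grip in N (None keeps the last); returns when the fingers have stopped.
- bot.hold(seconds).
- bot.inverse_kinematics(position, orientation): joint angles nearest the present ones, or None.
- bot.read_camera(name): name is "side" or "top" or "wrist"; returns a dict with "pixels" (384x512x3 uint8, blue, green, red), "fx", "fy", "cx", "cy" (pixels), "R" (3x3) and "t" (3): a world point X has camera coordinates R X + t. Camera axes: x right, y down, z forward; pixel columns grow to the right and rows downward; lengths in m; the calibration is good to about 2 mm. A picture is of the moment at which its call begins. There is no depth.
A pose or a line that the arm cannot do raises bot.MotionError and nothing moves.
- bot.job_done(): hands the job in, once; it reports no verdict.
Readings, each from a call of its own:
- bot.current_clock(): time.
- bot.current_joints(): joint angles.
- bot.current_joint_vel(): joint speeds.
- bot.current_effort(): joint torques, N m.
- bot.current_ee_pos(): TCP position.
- bot.current_tool_rot(): TCP orientation.
- bot.current_contact_force(): force on the tool from outside, world axes, zero at the start.
- bot.current_ft_torque(): the same for the moment, N m.
- bot.current_opening(): opening from 0.0 (shut) to 1.0 (fully open).
Only numpy, scipy, OpenCV 4.12 (cv2) and the standard library are available. Lean on these libraries where they do the work, as an engineer would, in place of code of your own. Each camera call takes 0.05 s, during which the arm holds its last target.

## Task

One of the three steel post bases standing on the granite surface plate does not sit flat: press down on their corners in turn, over the feet, to find the one that rocks. When you have found it, rock it over by pressing the corner that gives way and back level by pressing the corner diagonally across, then set it down on its feet in the empty grey tray. Do not drop it, leave the two sound bases where they stand and do not disturb the other things on the bench.

Things in the scene. Friction and masses are not known exactly. Their poses are not given: they have to be found in the camera images.
- granite_top (a point): Centre of the top face of the grey granite surface plate, 250 mm (its x) x 400 mm (its y), fixed on the bench; the face is flat and level, 58 mm above the bench; z up.
- base_a_mid (a point): Steel post base of a lab stand, 0.5 kg: plate 76 x 76 x 10 mm, round neck 32 mm in diameter standing on it, four ball feet (10 mm balls) underneath at x, y = +-31 mm. Above the feet's tips: plate 6 to 16 mm, neck 16 to 48 mm (plain cylinder above 20 mm). Point: on the neck's axis, 24 mm above the tips; z up the neck, x, y square to the sides. All three look alike and start level.
- base_b_mid (a point): Post base of the same shape, size and axes; point on the neck's axis, 24 mm above the feet's tips. Exactly one of the three has one foot 3 mm short: it starts level on the other three, almost balanced on its diagonal, and under 1 N on the short corner rocks that corner 3 mm down (neck leans 0.07 rad). It then stays leaning until the opposite corner is pressed, as lightly, which brings it back level.
- base_c_mid (a point): Post base of the same shape, size and axes; point on the neck's axis, 24 mm above the feet's tips. A sound base gives well under 1 mm when pressed with 15 N over any foot. The small screw heads on the plate, at x, y = +-31 mm in each corner, lie right over the feet and are where to press; plate top 16 mm above the granite.
- tray_floor (a point): Centre of the inner floor of the empty grey plastic tray, 190 mm (its x) x 170 mm (its y) outside, 4 mm walls and floor, rim 30 mm above the bench; fixed; z up. It stands on one side of the granite, left or right.
- wipes: Bystander: carton of wipes, 120 x 170 x 75 mm high with a paper tuft to about 105 mm; origin under its centre. It stands on the other side of the granite from the tray.
- bottle: Bystander: glass bottle with blue cap, 70 mm diameter, 120 mm tall; origin under its centre.
- wrench: Bystander: steel wrench lying on the bench, 130 mm long; origin under its middle.
Things that resemble listed ones, but are neither listed nor needed, are in the scene too. Leave any purple or yellow look-alike of the part that bears base_c_mid alone. Leave any yellow look-alike of the part that bears base_a_mid alone.

How it is judged:
By the outcome, as a careful person would: the job done as asked, in the order asked, and still so for the second after the job is handed in, with the robot touching nothing.
It also fails if it takes over 72 s, if anything falls off the work surface, if the arm or the gripper's body presses on something with over 40 N, if the wrist force passes 120 N, or if a joint passes its speed limit or range.

## Working session

There is one attempt and no reset: what is moved stays moved. The work goes in short steps, each a Python script; the robot and the scene stay as the last script left them, time stands still between calls to the robot, and variables do not carry over. Pictures are saved under pics/ and viewed, and the job is handed in when it is done.

```bash
mkdir -p pics; ls; python3 - <<'E'
from workcell import bot
import cv2
for n in ("side","top","wrist"):
    c=bot.read_camera(n); cv2.imwrite(f"pics/{n}0.png",c["pixels"]); print(n,c["fx"],c["fy"],c["cx"],c["cy"],c["R"],c["t"])
print(bot.current_clock(),bot.current_tool_rot())
E
```

```text
pics
side 361.28606959553184 361.28606959553184 256.8755134598332 196.06665891955942 [[ 0.95540815 -0.29528665 -0.00103533]
 [-0.14868765 -0.47804787 -0.8656571 ]
 [ 0.25512204  0.82720979 -0.50063631]] [-0.56709818  0.16334313  0.84669955]
top 418.0515244307238 418.0515244307238 252.49197939144415 185.22214980898337 [[ 0.03034295 -0.99947157 -0.01165714]
 [-0.99733325 -0.02949946 -0.06675454]
 [ 0.06637538  0.01365159 -0.99770133]] [-0.01586036  0.58243912  1.0895135 ]
wrist 324.56462619121237 324.56462619121237 254.3278630381099 194.95218478106605 [[ 0.22743477 -0.97379074 -0.00224119]
 [-0.93456526 -0.21891892  0.28046795]
 [-0.27360774 -0.06169362 -0.95986077]] [-0.57356734 -0.03114456  0.39157095]
0.15 [-2.46066341e+00  1.95140590e+00  1.34586973e-03]
```

View pics/side0.png

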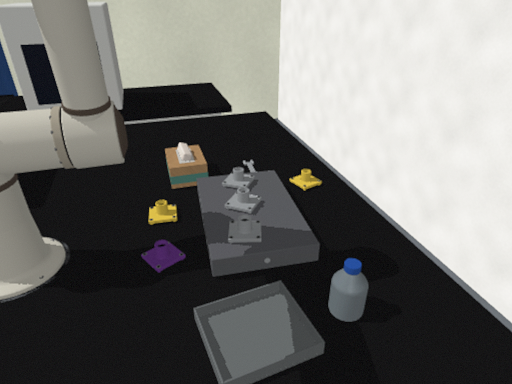

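View pics/top0.png

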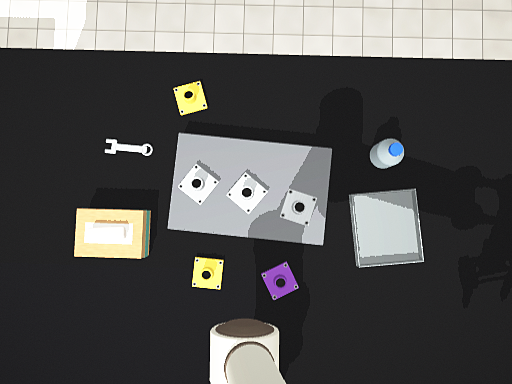

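```bash
python3 -c "
import cv2
i=cv2.imread('pics/top0.png'); cv2.imwrite('pics/top0b.png',cv2.resize(i[60:330,100:420],None,fx=2.4,fy=2.2,interpolation=cv2.INTER_CUBIC))"
python3 -c "
import cv2
i=cv2.imread('pics/top0.png'); cv2.imwrite('pics/top0c.png',cv2.resize(i[125:255,160:335],None,fx=4.5,fy=4.5,interpolation=cv2.INTER_CUBIC))
i=cv2.imread('pics/side0.png'); cv2.imwrite('pics/side0c.png',cv2.resize(i[140:280,140:330],None,fx=4.2,fy=4.2,interpolation=cv2.INTER_CUBIC))"
```

```text
(no output)
```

View pics/top0c.png

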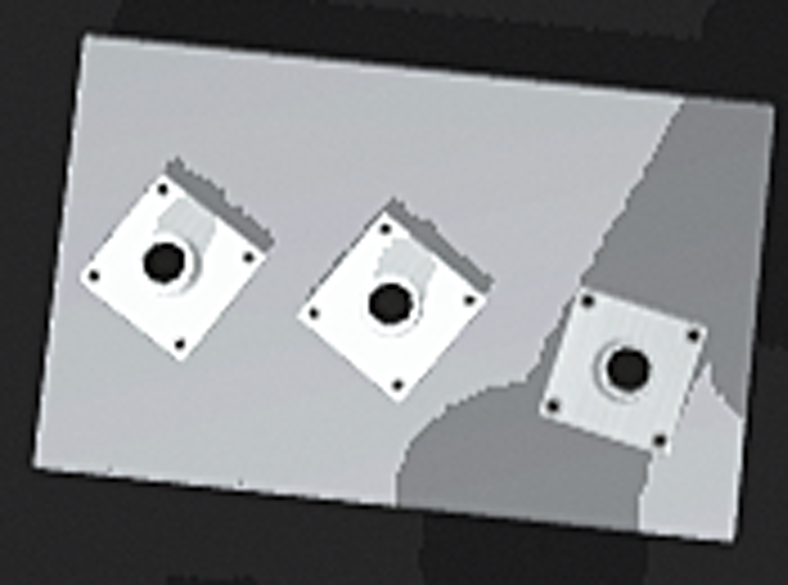

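View pics/side0c.png

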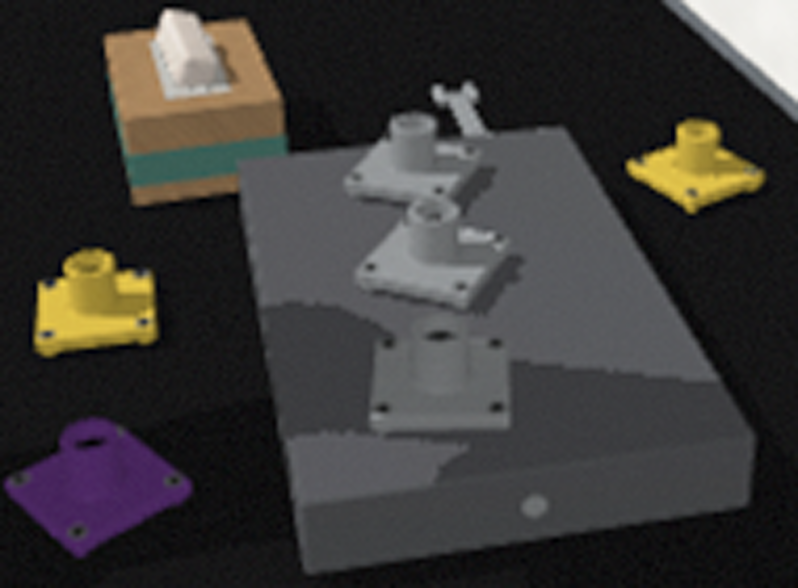

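```bash
cat > h.py <<'E'
from workcell import bot
import numpy as np, cv2
from scipy.spatial.transform import Rotation as Ro
def unproj(c,px,z):
    px=np.atleast_2d(px).astype(float)
    d=np.c_[(px[:,0]-c["cx"])/c["fx"],(px[:,1]-c["cy"])/c["fy"],np.ones(len(px))]@c["R"]
    o=-c["R"].T@c["t"]
    return o+d*((z-o[2])/d[:,2])[:,None]
def proj(c,X):
    p=np.atleast_2d(X)@c["R"].T+c["t"]; return np.c_[p[:,0]/p[:,2]*c["fx"]+c["cx"],p[:,1]/p[:,2]*c["fy"]+c["cy"]]
def rot(yaw): # tool down, tool x at yaw
    return (Ro.from_euler('z',yaw)*Ro.from_euler('x',np.pi)).as_rotvec()
E
cat > meas.py <<'E'
from h import *
c=bot.read_camera("top")
cr=lambda L:(np.array(L)+.5)/4.5-.5+[160,125]
B={'left':[(162,188),(248,257),(180,344),(94,275)],'mid':[(385,229),(469,300),(397,385),(313,313)],'right':[(587,300),(693,335),(660,440),(552,406)]}
g=c["pixels"].min(2) if False else cv2.cvtColor(c["pixels"],cv2.COLOR_BGR2GRAY)
for k,L in B.items():
    px=cr(L)
    # refine: darkness centroid 5x5
    r=[]
    for x,y in px:
        u,v=int(round(x)),int(round(y)); w=g[v-2:v+3,u-2:u+3].astype(float); w=np.clip(np.median(w)-w,0,None)
        yy,xx=np.mgrid[v-2:v+3,u-2:u+3]; r.append((float((w*xx).sum()/w.sum()),float((w*yy).sum()/w.sum())))
    X=unproj(c,r,.0745)[:,:2]; ctr=X.mean(0)
    print(k,ctr.round(4),'side',np.linalg.norm(X-np.roll(X,1,0),axis=1).round(4),'yaw',np.degrees(np.arctan2(*(X-ctr).T[::-1])).round(1)); print(X.round(4).tolist())
G=unproj(c,cr([(85,36),(773,104),(735,541),(36,467)]),.058); print('granite',G.mean(0).round(4),np.linalg.norm(G-np.roll(G,1,0),axis=1).round(3))
T=unproj(c,[(350,194),(416,189),(423.5,261),(358,267)],.030); print('tray',T.mean(0).round(4),np.linalg.norm(T-np.roll(T,1,0),axis=1).round(3),T[:,:2].round(3).tolist())
print('bottle',unproj(c,[(396,149)],.12).round(3),'wipes',unproj(c,[(110,233)],.075).round(3))
print(Ro.from_rotvec(bot.current_tool_rot()).as_matrix()[:,0],bot.current_clock())
E
python3 meas.py
python3 -c "
import cv2
i=cv2.imread('pics/top0.png'); cv2.imwrite('pics/top0t.png',cv2.resize(i[130:280,335:440],None,fx=4,fy=4,interpolation=cv2.INTER_CUBIC))"
```

```text
left [0.5787 0.1393] side [0.0641 0.0631 0.0622 0.0633] yaw [   8.   -82.  -171.1   98.8]
[[0.6234, 0.1455], [0.5849, 0.0956], [0.5347, 0.1324], [0.5719, 0.1835]]
mid [0.5599 0.0152] side [0.0618 0.062  0.0632 0.0626] yaw [   6.7  -82.8 -173.7   96.3]
[[0.6031, 0.0202], [0.5655, -0.0291], [0.516, 0.0103], [0.5551, 0.0592]]
right [ 0.5279 -0.1152] side [0.0623 0.0624 0.0615 0.0626] yaw [  28.2  -62.2 -151.3  118.1]
[[0.5665, -0.0944], [0.5485, -0.1542], [0.4897, -0.1361], [0.507, -0.076]]
granite [0.5728 0.0075 0.058 ] [0.248 0.396 0.249 0.397]
tray [ 0.4821 -0.351   0.03  ] [0.19  0.173 0.187 0.17 ] [[0.566, -0.254], [0.585, -0.426], [0.399, -0.446], [0.378, -0.278]]
bottle [[ 0.674 -0.344  0.12 ]] wipes [[0.448 0.355 0.075]]
[ 0.22781259 -0.97370434 -0.00113618] 0.2
```

View pics/top0t.png

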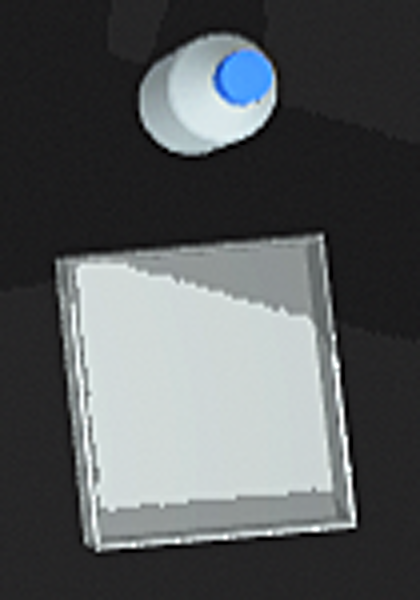

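```bash
cat >> h.py <<'E'
S={'left':[[0.6234, 0.1455], [0.5849, 0.0956], [0.5347, 0.1324], [0.5719, 0.1835]],
'mid':[[0.6031, 0.0202], [0.5655, -0.0291], [0.516, 0.0103], [0.5551, 0.0592]],
'right':[[0.5665, -0.0944], [0.5485, -0.1542], [0.4897, -0.1361], [0.507, -0.076]]}
def pick(pos,yaw):
    best=None;q0=np.array(bot.current_joints())
    for k in (-2,-1,0,1,2):
        q=bot.inverse_kinematics(pos,rot(yaw+k*np.pi))
        if q is not None:
            d=abs(np.array(q)-q0).max()
            if best is None or d<best[0]-1e-6: best=(d,yaw+k*np.pi,q)
    return best[1],best[2]
def press(b,i,fmax=8,zmin=.0700,lift=.113,step=.0006):
    X=np.array(S[b]);c=X.mean(0);d=X[i]-c;d/=np.linalg.norm(d)
    p=c+d*.043
    y,q=pick([*p,lift],np.arctan2(d[1],d[0])+np.pi/2)
    bot.set_joints(q)
    bot.line_to([*p,.0775],max_speed=.15)
    f0=bot.current_contact_force()[2];log=[];z=.0765
    while z>zmin:
        z-=step; bot.line_to([*p,z],max_speed=.03)
        f=bot.current_contact_force()[2]-f0; log.append((round(bot.current_ee_pos()[2]*1000,2),round(float(f),1)))
        if abs(f)>fmax: break
    print(b,i,'t',round(bot.current_clock(),2),log)
    return log,p
def up(p,lift=.113): bot.line_to([*p,lift],max_speed=.2)
E
python3 - <<'E'
from h import *
bot.set_gripper(0.0,20)
print(bot.current_clock(),bot.current_opening())
p=np.array(S['right'][1])
l,p=press('right',1)
c=bot.read_camera("wrist");cv2.imwrite("pics/w1.png",c["pixels"])
up(p);print(bot.current_clock())
E
```

```text
1.55 0.00739751885057109
right 1 t 6.81 [(np.float64(76.84), -0.8), (np.float64(75.53), -1.0), (np.float64(74.63), -2.0), (np.float64(74.05), -1.0), (np.float64(73.45), -1.1), (np.float64(72.84), -1.0), (np.float64(72.21), -1.1), (np.float64(71.71), -0.9), (np.float64(71.39), 1.4), (np.float64(71.18), 5.3), (np.float64(71.02), 7.1)]
7.225
```

View pics/w1.png

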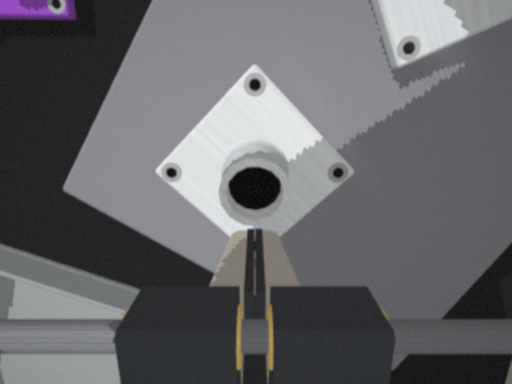

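```bash
python3 - <<'E'
from h import *
# camera before: leaning?
c=bot.read_camera("side");cv2.imwrite("pics/s_lean.png",c["pixels"])
X=np.array(S['right']);ctr=X.mean(0);d=X[3]-ctr;d/=np.linalg.norm(d);p=ctr+d*.043
y,q=pick([*p,.115],np.arctan2(d[1],d[0])+np.pi/2)
bot.set_joints(q); bot.line_to([*p,.0815])
f0=bot.current_contact_force()[2];log=[];z=.0805
while z>.0705:
    z-=.0006; bot.line_to([*p,z],max_speed=.03)
    f=bot.current_contact_force()[2]-f0; log.append((round(float(bot.current_ee_pos()[2])*1000,2),round(float(f),1)))
    if abs(f)>8: break
print(bot.current_clock(),log)
up(p); print(bot.current_clock())
a=cv2.imread("pics/side0.png");c=bot.read_camera("side");cv2.imwrite("pics/s_lev.png",c["pixels"])
ims=[cv2.resize(x[205:255,215:275],None,fx=4.4,fy=4.4,interpolation=cv2.INTER_CUBIC) for x in (a,cv2.imread("pics/s_lean.png"),c["pixels"])]
cv2.imwrite("pics/cmp.png",np.hstack(ims))
E
```

```text
11.5833 [(80.68, -0.7), (79.52, -0.8), (78.66, -1.4), (78.01, -0.3), (77.44, -2.1), (76.84, -1.3), (76.25, -0.2), (75.65, -0.7), (75.05, -0.6), (74.45, -0.5), (73.97, -0.4), (73.68, 3.9), (73.54, 7.6), (73.42, 11.8)]
11.9417
```

View pics/cmp.png

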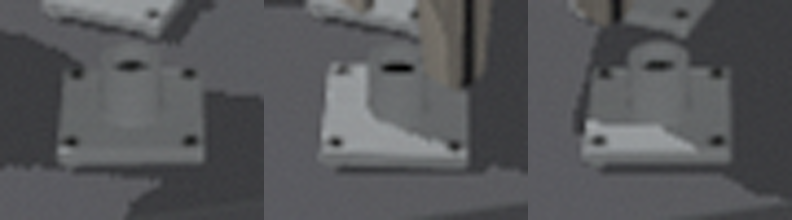

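```bash
python3 - <<'E'
from h import *
ctr=np.array(S['right']).mean(0)
bot.set_gripper(1.0,35)
y,q=pick([*ctr,.125],np.radians(73.2)); bot.set_joints(q)
c=bot.read_camera("wrist");cv2.imwrite("pics/w2.png",c["pixels"])
print(bot.current_clock(),y,proj(c,[[*ctr,.106],[*ctr,.074],[*S['right'][0],.074],[*S['right'][2],.074]]).round(1).tolist(), np.round(q,2))
E
```

```text
14.2333 -5.005604294719737 [[253.4, 232.4], [253.5, 215.0], [295.1, 254.0], [208.6, 173.6]] [-0.44  0.16  1.78 -0.    1.2  -1.72]
```

View pics/w2.png

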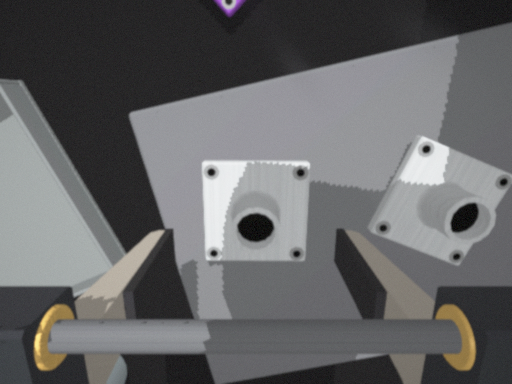

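```bash
python3 - <<'E'
from h import *
ctr=np.array(S['right']).mean(0); a=np.radians(73.2); g=ctr+.001*np.array([np.cos(a),np.sin(a)])
bot.line_to([*g,.125]); bot.line_to([*g,.0795],max_speed=.1)
bot.set_gripper(0.0,6); print(bot.current_opening()*92,bot.current_contact_force(),bot.current_clock())
bot.set_gripper(0.0,35); print(bot.current_opening()*92,bot.current_contact_force(),bot.current_clock())
c=bot.read_camera("wrist");cv2.imwrite("pics/w3.png",c["pixels"])
bot.line_to([*g,.14],max_speed=.08); print(bot.current_contact_force(),bot.current_opening()*92,bot.current_clock())
c=bot.read_camera("side")
cv2.imwrite("pics/s3.png",cv2.resize(c["pixels"][130:300,150:350],None,fx=3,fy=3,interpolation=cv2.INTER_CUBIC))
E
```

```text
31.916334789523148 [ 0.11937321  0.23018796 -0.23294221] 16.025
31.271567714201062 [ 0.66537829 -0.26507661 -0.22752459] 16.2417
[ 1.18536451 -0.11018969 -7.43365685] 31.43693246976017 17.2
```

View pics/s3.png

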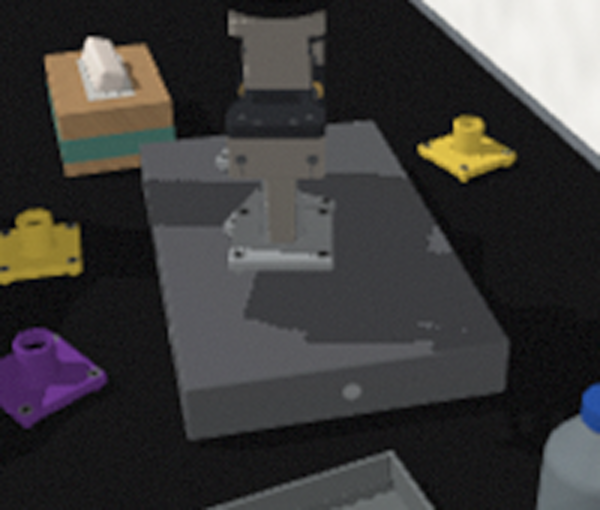

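View pics/w3.png

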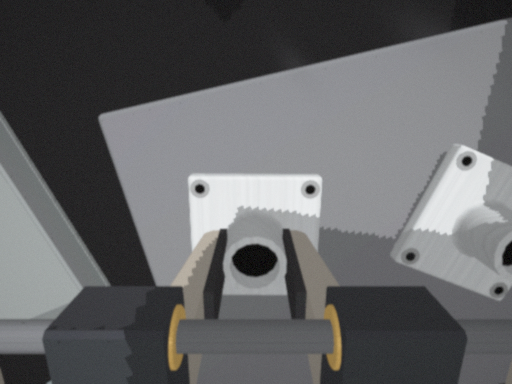

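```bash
python3 - <<'E'
from h import *
t=np.array([.482,-.351]); print(bot.current_clock())
y,q=pick([*t,.14],np.radians(96.1)); print(np.round(q,2))
y0=np.radians(73.2)
bot.line_to([*t,.14],rot=rot(y),max_speed=.15)
f0=bot.current_contact_force()[2]; print(bot.current_clock(),f0)
bot.line_to([*t,.032],max_speed=.1); bot.hold(.2)
f0=bot.current_contact_force()[2]; log=[];z=.030
while z>.022:
    z-=.0006; bot.line_to([*t,z],max_speed=.02)
    f=bot.current_contact_force()[2]-f0; log.append((round(float(bot.current_ee_pos()[2])*1000,2),round(float(f),1)))
    if f>3: break
print(bot.current_clock(),f0,log)
c=bot.read_camera("wrist");cv2.imwrite("pics/w4.png",c["pixels"])
E
```

```text
17.25
[-0.83  0.28  1.61  0.    1.25 -2.51]
19.0083 -4.69191570703222
22.475 -5.633859431765197 [(29.13, -0.5), (28.76, 0.1), (28.12, -0.8), (27.58, 0.1), (26.92, -0.1), (26.32, 0.1), (25.84, -0.0), (25.62, 3.8)]
```

View pics/w4.png

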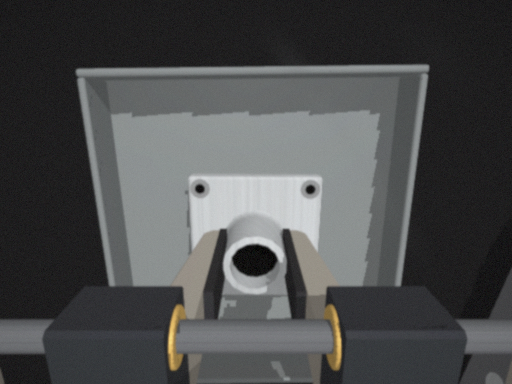

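```bash
python3 - <<'E'
from h import *
t=bot.current_ee_pos()
bot.set_gripper(.8); bot.hold(.2)
bot.line_to([t[0],t[1],.16],max_speed=.15)
bot.line_to([.3,-.5,.25],max_speed=.25)
bot.hold(.3)
c=bot.read_camera("top");s=bot.read_camera("side");print(bot.current_clock())
print(np.round(bot.current_contact_force(),1))
cv2.imwrite("pics/t5.png",cv2.resize(c["pixels"][60:300,60:450],None,fx=2,fy=2,interpolation=cv2.INTER_CUBIC))
cv2.imwrite("pics/s5.png",cv2.resize(s["pixels"][130:384,140:390],None,fx=2.3,fy=2.3,interpolation=cv2.INTER_CUBIC))
E
```

```text
26.0917
[-0.7  0.2  0.1]
```

View pics/t5.png

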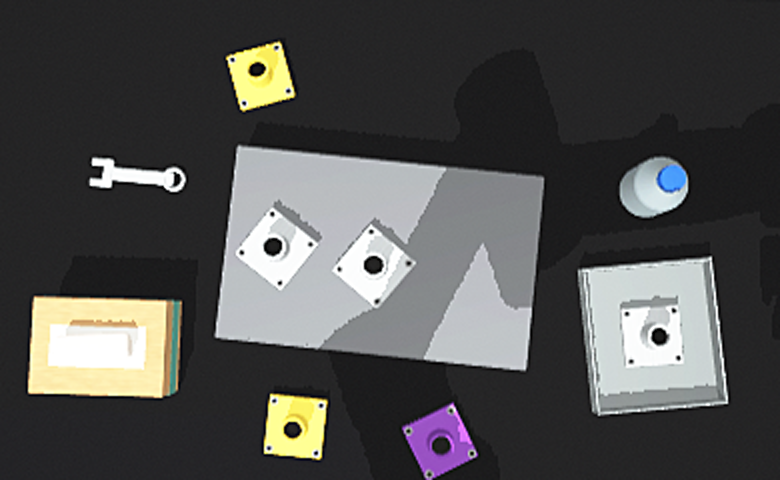

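View pics/s5.png

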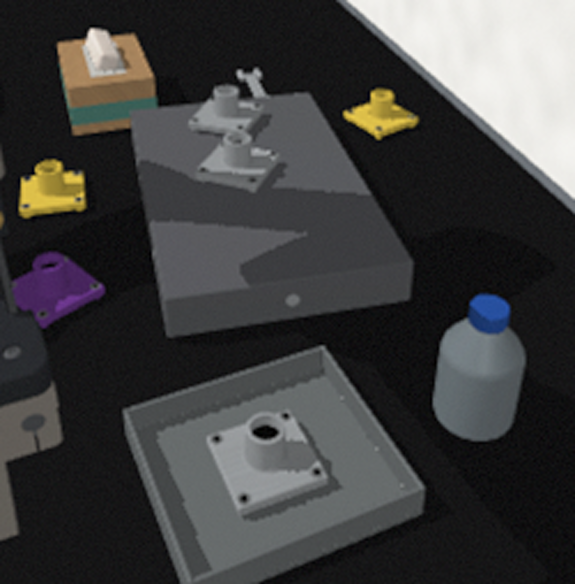

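```bash
python3 -c "
from workcell import bot
bot.job_done()"
```

```text
the job is handed in; nothing more can be done
```

The rocking base was the rightmost of the three on the granite, nearest the tray. It now stands on its feet near the centre of the tray. I handed the job in at about 26 s, with the gripper open and clear.

- **Finding it:** The corner at about (0.549, -0.154) was the first I pressed. It gave way from about 74 mm to 71 mm above the bench before going solid, and the side picture showed the base leaning. I then stopped pressing. The other two bases were never pressed, so I take them to be sound because you said exactly one rocks.
- **Rocking it back:** The diagonally opposite corner went down to 73.7 mm with almost no force, then went solid. The side picture afterwards matched the level starting picture. The highest press force I read was 12 N.
- **Placing it:** The neck measured 31.3–31.9 mm in the grip, against 32 mm given. The feet touched the tray floor at the expected tool height of 25.6 mm with about 4 N, and then I released it.
- **Last pictures:** The base is upright in the tray. By eye, the two other bases, the look-alikes, the bottle, the wrench and the wipes are where they started.

One small disagreement came up: the wrist camera put the neck about 1 mm from the top camera's estimate. I moved the grasp by 1 mm to match. No checks failed.

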